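# Seat the reagent bottles by shape

### The arm

A 6-joint arm with a two-finger parallel gripper is mounted at the origin on the work surface. World frame = base frame: x ahead of the robot, y to its left, z up, the work surface at z = 0. Lengths are in m, angles in rad, forces in N, time in s.
With the tool pointing down it reaches from about 0.425 to 0.95 m from the base axis. Payload 3.5 kg.
Tool frame: the origin (TCP) lies at the very end of the fingers, on their centre line; the grasp point (between the pads) lies 19 mm behind it (env.grip_point_offset is the distance from the TCP to the grasp point, in m); z points along the fingers, y is the line along which they close (so a half turn about z gives the same grasp; the last joint's range is limited). The gripper opens to 85 mm and grips with 20 to 120 N. Pads are 22 mm wide; open, the fingers measure 114 mm over their backs; the gripper's body (76 mm by 85 mm) begins 54 mm behind the grasp point. The pads swing forward as they close: fully open they stand 13 mm farther back than shut.
Start: joints at [1.029, 0.286, 1.577, -0, 1.279, -0.15], TCP at [0.258, 0.624, 0.206] pointing down, gripper open.
Joint ranges: [-2.77, 2.77], [-0.9, 2.22], [0.21, 2.48], [-1.53, 4.67], [0.24, 2.81], [-2.84, 2.84]. Speed limits (rad/s): [2.79, 2.79, 3.14, 3.14, 3.14, 3.14].

### API

Orientations are given as a unit quaternion [w, x, y, z].
In Python, from workcell import env gives the robot as it stands. The module is installed in compiled form; this text tells all that it offers.
- The arm moves only by the tool jog_arm, never from a script. Its argument "deltas" is text: rows parted by semicolons, each of 6 numbers parted by spaces: the shift along the tool's x, y, z in m, then the turn, a rotation vector about the tool's x, y, z in degrees. A call has 1 to 8 rows; each row shifts and turns the commanded pose from where the row before left it, along the tool's axes as they then stand; what a row does not reach is not made up. A row lasts 1/12 s, in which the tool goes at most 41.7 mm and 7.16 degrees, less where a joint would pass 70% of its speed; a pose out of reach is approached as far as the arm can. A call is refused whole if a number of a shift passes 0.0417 or a number of a turn 7.16, either way. A call with a gripper value outside its range is refused whole. "claw" is the opening, from 0 (shut) to 1 (fully open), set as the call begins (left out, the last holds). The fingers move at their own pace and stop on an object; "force" is the grip in N (left out, the last holds). Time passes only in rows, so rows that do not move let the fingers close. It gives the time, the measured TCP pose, the force, the opening and the grip force at its end, in the units of the state.
- env.sense(): the state, without advancing time (a new reading comes with each control period).
- env.snapshot(name): name is "scene" or "top" or "wrist"; returns a dict with "pixels" (384x512x3 uint8, blue, green, red), "depth" (384x512 float32, m along the optical axis (not along the pixel's ray), 0 where there is no reading), "fx", "fy", "cx", "cy" (pixels), "D" ([k1, k2, p1, p2, k3] as OpenCV has them; the pictures are not rectified), "R" (3x3) and "t" (3): a world point X has camera coordinates R X + t. Camera axes: x right, y down, z forward; pixel columns grow to the right and rows downward; lengths in m; the calibration is good to about 2 mm. A picture is of the moment at which its call begins.
- env.hand_in(): hands the job in; it is judged then, once.
The state is a dict: "clock": time; "q": joint angles; "joint_vel": joint speeds; "tau": joint torques, N m; "position": TCP position; "orientation": TCP orientation; "ft_force": force on the tool from outside, world axes, zero at the start; "ft_torque": the same for the moment, N m; "opening": finger opening in m; "grasp_force": force on a finger pad.
Only numpy, scipy, OpenCV 4.12 (cv2) and the standard library are available. Lean on these libraries where they do the work, as an engineer would, in place of code of your own. Each camera call takes 0.05 s, during which the arm holds its last target. There are 200 camera calls.

### The job

Get the bench ready for the analyser run: put each of the four black-capped reagent bottles upright into the grey bench seat whose recess has its shape and size (wide round, slim round, square, flat oblong), standing flat on the recess floor. Set them down gently, without dropping or tipping any, and leave the open sample cup and the test-strip canister where they stand.

Things in the scene. Friction and masses are not known exactly. Their poses are not given: they have to be found in the camera images.
- wide_jar: The wide round jar: body 62 mm in diameter and 62 mm high, cap 50 mm in diameter, 82 mm high in all, about 0.2 kg. White plastic with a paper label and a black screw cap, stands upright and loose on the bench. Origin: centre of its underside; z up.
- slim_bottle: The slim round bottle: body 30 mm in diameter and 70 mm high, cap 20 mm in diameter, 90 mm high in all, about 0.06 kg. White plastic with a paper label and a black screw cap, stands upright and loose on the bench. Origin: centre of its underside; z up.
- square_bottle: The square bottle: body 40 x 40 mm and 72 mm high, cap 28 mm in diameter, 92 mm high in all, about 0.12 kg; x and y axes are normal to its side faces. White plastic with a paper label and a black screw cap, stands upright and loose on the bench. Origin: centre of its underside; z up.
- flat_bottle: The flat oblong bottle: body 66 mm (along its x) by 30 mm (along its y) and 70 mm high, cap 24 mm in diameter, 90 mm high in all, about 0.13 kg. White plastic with a paper label and a black screw cap, stands upright and loose on the bench. Origin: centre of its underside; z up.
- wide_seat: Seat for the wide jar: block 94 x 94 mm with a round recess 78 mm in diameter. Grey plastic block 16 mm high, fixed to the bench, with one recess 12 mm deep in its top (recess floor 4 mm above the bench). Origin: centre of its underside, the recess is centred on it; z up.
- slim_seat: Seat for the slim bottle: block 62 x 62 mm with a round recess 46 mm in diameter. Grey plastic block 16 mm high, fixed to the bench, with one recess 12 mm deep in its top (recess floor 4 mm above the bench). Origin: centre of its underside, the recess is centred on it; z up.
- square_seat: Seat for the square bottle: block 72 x 72 mm with a square recess 56 x 56 mm, sides along x and y. Grey plastic block 16 mm high, fixed to the bench, with one recess 12 mm deep in its top (recess floor 4 mm above the bench). Origin: centre of its underside, the recess is centred on it; z up.
- flat_seat: Seat for the flat bottle: block 98 mm (along its x) by 62 mm (along its y) with an oblong recess 82 mm (x) by 46 mm (y). Grey plastic block 16 mm high, fixed to the bench, with one recess 12 mm deep in its top (recess floor 4 mm above the bench). Origin: centre of its underside, the recess is centred on it; z up.
- sample_cup: Bystander: open, empty white sample cup without a cap, 44 mm across the rim, 40 mm high, loose, amid the work. Origin: centre of its underside.
- canister: Bystander: white test-strip canister with a blue band and a white lid, 44 mm in diameter, 102 mm high, loose, at the far edge of the work. Origin: centre of its underside.
Not all that is in view belongs to the job. What is shaped like the square_seat but blue or orange is not meant.

How it is judged:
By the outcome, as a careful person would: the job done as asked, in the order asked, and still so for the second after the job is handed in, with the robot touching nothing.
It also fails if it takes over 120 s, if anything falls off the work surface, if the arm or the gripper's body presses on something with over 40 N, if the wrist force passes 120 N, or if a joint passes its speed limit or range.

## Working session

There is one attempt and no reset: what is moved stays moved. The work goes in short steps, Python scripts to look and compute and a tool call to move; the robot and the scene stay as the last step left them, time stands still between calls to the robot, and variables do not carry over. Pictures are saved under pics/ and viewed, at most 14 in all, crops included, and the job is handed in when it is done.

Besides the shell and the picture viewer there is one more tool, called after "Call:" as name(argument=value, ...) on one line, values as JSON. jog_arm: Moves the arm, as the interface text tells. Its arguments: {"type":"object","properties":{"deltas":{"type":"string"},"claw":{"type":"number"},"force":{"type":"number"}},"required":["deltas"]}

```bash
mkdir -p pics; cat > h.py <<'E'
import numpy as np,cv2
from workcell import env
def K(s): return np.array([[s['fx'],0,s['cx']],[0,s['fy'],s['cy']],[0,0,1.]])
def world(s,px):  # Nx2 pixels -> world via depth
    px=np.atleast_2d(np.array(px,float)); n=cv2.undistortPoints(px[:,None],K(s),np.array(s['D']))[:,0]
    d=np.array([s['depth'][int(v),int(u)] for u,v in px])
    c=np.c_[n*d[:,None],d]; return (c-s['t'])@np.array(s['R'])
def cloud(s):
    h,w=s['depth'].shape; u,v=np.meshgrid(np.arange(w),np.arange(h))
    return world(s,np.c_[u.ravel(),v.ravel()]).reshape(h,w,3)
def onz(s,px,z): # pixel ray at height z
    n=cv2.undistortPoints(np.atleast_2d(np.array(px,float))[:,None],K(s),np.array(s['D']))[:,0]
    R=np.array(s['R']);C=-R.T@s['t'];d=np.c_[n,np.ones(len(n))]@R
    return C+d*((z-C[2])/d[:,2])[:,None]
E
python3 - <<'E'
from h import *
for n in('top','scene'):
    s=env.snapshot(n);cv2.imwrite(f'pics/{n}0.png',cv2.resize(s['pixels'],None,fx=1.5,fy=1.5));np.save(f'{n}0.npy',s,allow_pickle=True)
    print(n,-np.array(s['R']).T@s['t'],s['R'])
print(env.sense(),env.grip_point_offset)
E
```

```text
top [0.39618566 0.01765263 1.23656056] [[-0.01544385 -0.99970955  0.0185016 ]
 [-0.98536482  0.0120755  -0.17003045]
 [ 0.16975765 -0.02085675 -0.98526511]]
scene [ 1.38391657 -0.27950587  0.62991338] [[ 0.35828286  0.93342466 -0.01875644]
 [ 0.53489597 -0.22169593 -0.81531418]
 [-0.76519259  0.28208035 -0.57871494]]
{'clock': 0.1, 'q': array([ 1.02898549e+00,  2.87138931e-01,  1.57805276e+00, -1.62952719e-05,
        1.27860448e+00, -1.50010479e-01]), 'joint_vel': array([-0.00055754, -0.00208587, -0.00353127, -0.00140851, -0.00103839,
        0.00079793]), 'tau': array([ 8.58812145e-04, -4.07295334e+01, -2.93702924e+01, -1.42062945e-04,
        3.38848105e-03,  7.35541335e-06]), 'position': array([0.25738992, 0.62328596, 0.20493232]), 'orientation': array([-3.66218463e-04,  1.94647145e-01,  9.80872711e-01, -1.03914558e-03]), 'ft_force': array([ 1.05576196,  0.00645398, -0.06973222]), 'ft_torque': array([-0.02398051, -0.02644777,  0.02905581]), 'grasp_force': 0.0, 'opening': 0.08540142498404717} 0.0187
```

View pics/top0.png

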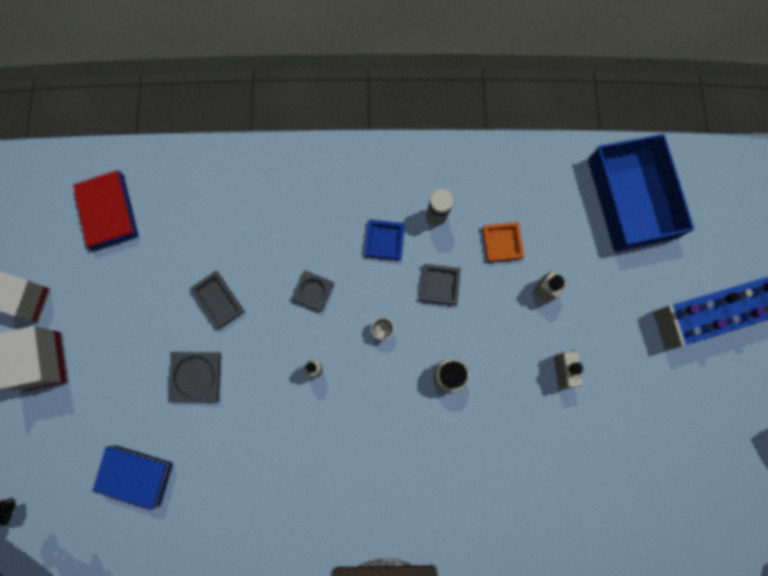

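View pics/scene0.png

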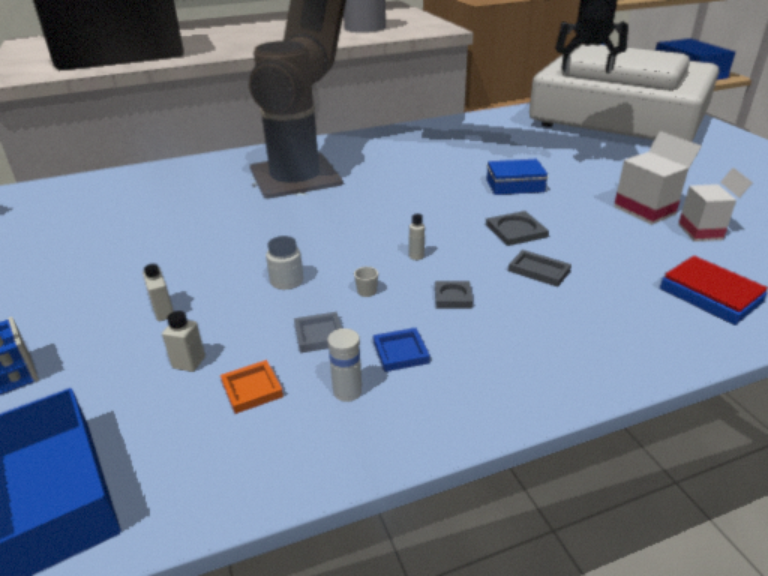

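Top view (768 px scale) shows these candidates:
- **Bottles:** wide jar (452,375), slim (313,369), square (553,285) and flat (571,369). The cup at (382,329) and canister at (440,205) are bystanders.
- **Grey seats:** wide (195,377), slim (313,291), square (440,285) and flat (217,300). The blue (385,240) and orange (502,242) trays are decoys.

The scene view agrees with this. Next I'll measure everything from both views.

```bash
cat > m.py <<'E'
from h import *
S={n:np.load(n+'0.npy',allow_pickle=True).item() for n in('top','scene')}
C={n:cloud(s) for n,s in S.items()}
P={'wide_jar':(452,375),'slim_bottle':(313,369),'square_bottle':(553,285),'flat_bottle':(571,369),'cup':(382,329),'canister':(440,205),
'wide_seat':(195,377),'slim_seat':(313,291),'square_seat':(440,285),'flat_seat':(217,300)}
c=C['top'];f=c[150:300,30:450].reshape(-1,3);print('table z',[np.median(C[n][200:210,250:260][...,2]) for n in C])
for k,(u,v) in P.items():
    p=world(S['top'],(u/1.5,v/1.5))[0]
    for n in('top','scene'):
        q=C[n].reshape(-1,3); col=S[n]['pixels'].reshape(-1,3).astype(int)
        m=(np.hypot(*(q-p)[:,:2].T)<.068)&(q[:,2]>.009)&(q[:,2]<.12)
        if 'seat' in k:
            m&=(q[:,2]<.022); a=q[m]; r=cv2.minAreaRect(a[:,:2].astype(np.float32)*1000)
            print(k,n,m.sum(),'z',np.percentile(a[:,2],[10,50,90]).round(4),'rect',np.round(r[0],1),np.round(r[1],1),round(r[2],1))
        else:
            m&=np.hypot(*(q-p)[:,:2].T)<.05
            a=q[m];top=np.percentile(a[:,2],97);t=a[a[:,2]>top-.008]
            b=a[(a[:,2]<top-.025)]
            r=cv2.minAreaRect(b[:,:2].astype(np.float32)*1000) if len(b)>4 else None
            ct=cv2.minEnclosingCircle(t[:,:2].astype(np.float32)*1000)
            print(k,n,m.sum(),'top',round(top,4),'cap',np.round(ct[0],1),round(ct[1],1),'mean',(t.mean(0)*1000).round(1),'body',np.round(r[0],1) if r else 0,np.round(r[1:][0],1) if r else 0,r[2] if r else 0)
E
python3 m.py
```

```text
table z [np.float64(-0.0017062972871518959), np.float64(-0.00010623907850393053)]
wide_jar top 440 top 0.0842 cap [ 444.5 -126.7] 25.2 mean [ 444.2 -126.5   80.4] body [ 443.9 -126.2] [60.3 61.5] 0.1234942153096199
wide_jar scene 677 top 0.083 cap [ 446.1 -129.2] 27.0 mean [ 450.3 -129.1   81.1] body [ 463.5 -130.9] [62.2 32.9] 81.51335144042969
slim_bottle top 118 top 0.0911 cap [460.5 128.5] 10.0 mean [460.4 128.   88.1] body [459.2 123.8] [20.5 29.7] 84.00994873046875
slim_bottle scene 274 top 0.0902 cap [462.1 125.6] 10.1 mean [464.5 125.   88.2] body [468.9 121.3] [30.3 16.6] 58.07673645019531
square_bottle top 306 top 0.0931 cap [ 608.  -321.6] 14.7 mean [ 608.4 -320.7   90.1] body [ 607.9 -320.6] [42.  41.6] 54.2465934753418
square_bottle scene 753 top 0.092 cap [ 609.8 -324.4] 15.3 mean [ 613.  -323.1   90.3] body [ 623.6 -320.9] [29.3 51.2] 8.498214721679688
flat_bottle top 391 top 0.0903 cap [ 451.2 -348.7] 11.4 mean [ 451.3 -347.8   88.5] body [ 451.3 -349. ] [67.  33.1] 4.843445777893066
flat_bottle scene 429 top 0.0901 cap [ 454.7 -349.3] 12.1 mean [ 456.4 -349.2   88.2]
[... 507 characters left out ...]
ody [ 775.7 -116.5] [42.8 25. ] 77.3602294921875
wide_seat top 526 z [0.0113 0.0146 0.0178] rect [450.  357.5] [95.9 93.9] 89.8
wide_seat scene 348 z [0.0108 0.0157 0.0178] rect [450.8 355.8] [ 97.3 100.4] 88.3
slim_seat top 275 z [0.0116 0.0145 0.018 ] rect [611.5 132.4] [63.2 62.5] 66.1
slim_seat scene 283 z [0.0112 0.0156 0.0173] rect [612.4 130.5] [62.2 66.4] 67.3
square_seat top 251 z [0.011  0.0142 0.0177] rect [ 625.7 -113.2] [76.5 79.9] 82.4
square_seat scene 273 z [0.0109 0.0153 0.0169] rect [ 622.6 -116.4] [72.  76.4] 82.7
flat_seat top 291 z [0.0106 0.0142 0.0174] rect [596.4 318. ] [100.8  63.4] 34.6
flat_seat scene 319 z [0.0109 0.0153 0.0176] rect [597.5 316.9] [99.2 68.6] 33.5
```

```bash
cat > go.py <<'E'
import sys; from h import *
# args: step_mm then waypoints x,y,z,theta (mm, deg; theta = world angle of tool y); starts from the sensed pose
def th0():
    w,x,y,z=env.sense()['orientation']; return np.degrees(np.arctan2(1-2*(x*x+z*z),2*(x*y-w*z)))
def main():
    s=env.sense();p=s['position']*1000;th=th0()
    print('at',p.round(1),round(th,1),'open',round(s['opening'],4),'grip',round(s['grasp_force'],1),'f',s['ft_force'].round(1),'t',round(s['clock'],2),'q',s['q'].round(2))
    if len(sys.argv)<3: return
    st=float(sys.argv[1])
    for a in sys.argv[2:]:
        x,y,z,t=map(float,a.split(','));d=np.array([x,y,z])-p;dt=(t-th+90)%180-90
        n=int(max(np.ceil(np.linalg.norm(d)/st),np.ceil(abs(dt)/6),1)); a0=np.radians(th)
        for_rows=[]
        for i in range(n):
            a0=np.radians(th+dt*i/n); ty=np.array([np.cos(a0),np.sin(a0)]);tx=np.array([-ty[1],ty[0]])
            e=d/n; for_rows.append('%.4f %.4f %.4f 0 0 %.2f'%(tx@e[:2]/1000,ty@e[:2]/1000,-e[2]/1000,-dt/n))
        print('to',a,'rows',n)
        if dt==0 or abs(dt)<1.0: print(for_rows[0])
        else: print('; '.join(for_rows))
        p=np.array([x,y,z]);th=th+dt
if __name__=='__main__': main()
E
python3 go.py 39 470,250,200,67.5 445,-128,200,67.5
```

```text
at [257.4 623.3 204.9] 67.6 open 0.0854 grip 0.0 f [ 1.1  0.  -0.1] t 0.1 q [ 1.03  0.29  1.58 -0.    1.28 -0.15]
to 470,250,200,67.5 rows 12
-0.0283 -0.0220 0.0004 0 0 0.00
to 445,-128,200,67.5 rows 10
-0.0122 -0.0359 -0.0000 0 0 -0.00
```

Call:
jog_arm(deltas="-0.028 -0.022 0 0 0 0; -0.028 -0.022 0 0 0 0; -0.028 -0.022 0 0 0 0; -0.028 -0.022 0 0 0 0; -0.028 -0.022 0 0 0 0; -0.028 -0.022 0 0 0 0; -0.028 -0.022 0 0 0 0; -0.028 -0.022 0 0 0 0", claw=1)

```text
clock: 0.77
position: [0.3977, 0.3739, 0.2057]
orientation: [-0.0, 0.194, 0.981, -0.0]
ft_force: [-0.0, 0.4, 1.3]
opening: 0.0856
grasp_force: 0.0
```

Call:
jog_arm(deltas="-0.028 -0.022 0 0 0 0; -0.028 -0.022 0 0 0 0; -0.028 -0.022 0 0 0 0; -0.028 -0.022 0 0 0 0; -0.012 -0.036 0 0 0 0; -0.012 -0.036 0 0 0 0; -0.012 -0.036 0 0 0 0; -0.012 -0.036 0 0 0 0")

```text
clock: 1.43
position: [0.4561, 0.0985, 0.2057]
orientation: [-0.0, 0.194, 0.981, -0.0]
ft_force: [0.4, -0.6, -0.1]
opening: 0.0855
grasp_force: 0.0
```

Call:
jog_arm(deltas="-0.012 -0.036 0 0 0 0; -0.012 -0.036 0 0 0 0; -0.012 -0.036 0 0 0 0; -0.012 -0.036 0 0 0 0; -0.012 -0.036 0 0 0 0; -0.012 -0.036 0 0 0 0; 0 0 0 0 0 0; 0 0 0 0 0 0")

```text
clock: 2.1
position: [0.4403, -0.1284, 0.2058]
orientation: [-0.0, 0.197, 0.98, 0.0]
ft_force: [-0.3, 0.6, 0.6]
opening: 0.0855
grasp_force: 0.0
```

```bash
cat > w.py <<'E'
from h import *; import sys
s=env.snapshot('wrist');cv2.imwrite(f'pics/{sys.argv[1]}.png',s['pixels'])
c=cloud(s).reshape(-1,3);tcp=env.sense()['position'];print('tcp',tcp.round(4),'cam',(-np.array(s['R']).T@s['t']).round(3))
# components above the bench
m=((c[:,2]>.03)&(c[:,2]<.12)).reshape(384,512).astype(np.uint8)
n,l,st,ce=cv2.connectedComponentsWithStats(m)
for i in range(1,n):
    if st[i,4]<150: continue
    a=c[l.ravel()==i];top=np.percentile(a[:,2],97);t=a[a[:,2]>top-.006];b=a[a[:,2]<top-.012]
    ct=cv2.minEnclosingCircle(t[:,:2].astype(np.float32)*1000);r=cv2.minAreaRect(a[:,:2].astype(np.float32)*1000)
    print(st[i],'top',top.round(4),'cap',np.round(ct[0],1),round(ct[1],1),'rect',np.round(r[0],1),np.round(r[1],1),round(r[2],1))
E
python3 w.py w1; python3 go.py
```

```text
tcp [ 0.4404 -0.1271  0.2057] cam [ 0.375 -0.1    0.374]
[ 458   82   54   30 1381] top 0.0907 cap [460.1 126.2] 9.0 rect [459.7 124.8] [24.8 30.4] 70.4
[ 229  142   58   61 2705] top 0.0836 cap [ 444.3 -126.3] 25.0 rect [ 441.2 -125.3] [61.1 56.2] 72.5
[365 180  38  36 509] top 0.0412 cap [ 5.344e+02 -5.000e-01] 22.5 rect [ 5.341e+02 -3.000e-01] [42.5 42.6] 64.0
[  57  214   64   65 2608] top 0.091 cap [ 450.6 -347.7] 12.1 rect [ 450.5 -347.4] [67.1 32.6] 6.2
[159 313  31  30 573] top 0.0695 cap [ 600.1 -302.3] 9.1 rect [ 600.5 -308.2] [47.4 22.6] 25.5
at [ 440.4 -127.1  205.7] 67.4 open 0.0857 grip 0.0 f [-0.   0.7  0.7] t 2.15 q [-0.5  -0.21  2.09  0.    1.26 -1.68]
```

View pics/w1.png

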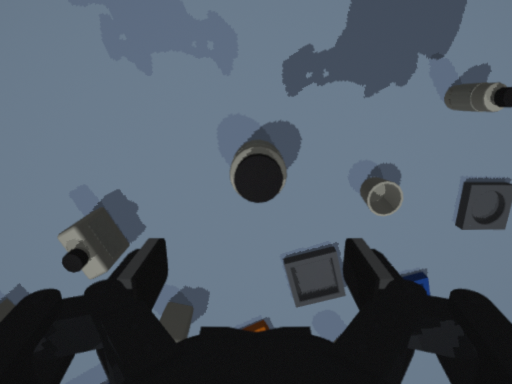

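The wrist view shows the wide jar with its black cap at (259,175). The flat bottle is at (90,245), the grey square seat at (314,275), the cup at (384,197) and the slim bottle at (485,97). All fit the fixed-camera measurements, so I'll descend on the jar.

```bash
python3 go.py 32 444.7,-127.3,70,67.5 444.7,-127.3,22,67.5
```

```text
at [ 440.4 -127.1  205.7] 67.4 open 0.0857 grip 0.0 f [-0.   0.7  0.7] t 2.15 q [-0.5  -0.21  2.09  0.    1.26 -1.68]
to 444.7,-127.3,70,67.5 rows 5
-0.0008 0.0003 0.0271 0 0 -0.01
to 444.7,-127.3,22,67.5 rows 2
0.0000 0.0000 0.0240 0 0 -0.00
```

Call:
jog_arm(deltas="-0.004 0.0015 0.02 0 0 0; 0 0 0.03 0 0 0; 0 0 0.03 0 0 0; 0 0 0.03 0 0 0; 0 0 0.03 0 0 0; 0 0 0.025 0 0 0; 0 0 0.015 0 0 0; 0 0 0.004 0 0 0")

```text
clock: 2.82
position: [0.4427, -0.1239, 0.0189]
orientation: [-0.003, 0.193, 0.981, 0.001]
ft_force: [-0.7, -0.2, 0.2]
opening: 0.0856
grasp_force: 0.0
```

Call:
jog_arm(deltas="0 0 0 0 0 0; 0 0 0 0 0 0; 0 0 0 0 0 0; 0 0 0 0 0 0; 0 0 0 0 0 0; 0 0 0 0 0 0; 0 0 0 0 0 0; 0 0 0 0 0 0", claw=0.5, force=35)

```text
clock: 3.48
position: [0.4465, -0.1274, 0.0237]
orientation: [0.001, 0.195, 0.981, 0.0]
ft_force: [0.4, 2.6, 5.9]
opening: 0.0603
grasp_force: 39.0
```

Call:
jog_arm(deltas="0 0 -0.008 0 0 0; 0 0 -0.018 0 0 0; 0 0 -0.025 0 0 0; 0 0 -0.03 0 0 0; 0 0 -0.025 0 0 0; 0 0 -0.015 0 0 0; 0 0 -0.006 0 0 0; 0 0 0 0 0 0")

```text
clock: 4.15
position: [0.4456, -0.1276, 0.1506]
orientation: [0.001, 0.195, 0.981, -0.001]
ft_force: [0.1, -0.3, -1.7]
opening: 0.0599
grasp_force: 38.6
```

```bash
python3 go.py 28 490,120,150,67.5 450.5,356.7,150,67.5
```

```text
at [ 445.6 -127.6  150.6] 67.5 open 0.0599 grip 38.6 f [ 0.1 -0.3 -1.7] t 4.15 q [-0.5  -0.14  2.13 -0.    1.14 -1.68]
to 490,120,150,67.5 rows 9
0.0059 0.0273 0.0001 0 0 0.01
to 450.5,356.7,150,67.5 rows 9
0.0141 0.0226 -0.0000 0 0 -0.00
```

Call:
jog_arm(deltas="0.003 0.014 0 0 0 0; 0.006 0.027 0 0 0 0; 0.006 0.027 0 0 0 0; 0.006 0.027 0 0 0 0; 0.006 0.027 0 0 0 0; 0.006 0.027 0 0 0 0; 0.006 0.027 0 0 0 0; 0.006 0.027 0 0 0 0")

```text
clock: 4.82
position: [0.4794, 0.0789, 0.1467]
orientation: [-0.002, 0.195, 0.981, -0.001]
ft_force: [1.2, -1.0, -2.2]
opening: 0.0602
grasp_force: 38.7
```

Call:
jog_arm(deltas="0.006 0.027 0 0 0 0; 0.01 0.025 0 0 0 0; 0.014 0.023 0 0 0 0; 0.014 0.023 0 0 0 0; 0.014 0.023 0 0 0 0; 0.014 0.023 0 0 0 0; 0.014 0.023 0 0 0 0; 0.014 0.023 0 0 0 0")

```text
clock: 5.48
position: [0.4593, 0.2919, 0.1464]
orientation: [-0.002, 0.195, 0.981, -0.001]
ft_force: [0.3, 0.4, -1.9]
opening: 0.0604
grasp_force: 38.7
```

Call:
jog_arm(deltas="0.014 0.023 0 0 0 0; 0.014 0.023 0 0 0 0; 0.007 0.012 0 0 0 0; 0 0 0 0 0 0; 0 0 0 0 0 0; 0 0 0 0 0 0")

```text
clock: 5.98
position: [0.4506, 0.3572, 0.148]
orientation: [-0.001, 0.195, 0.981, -0.001]
ft_force: [-0.8, 0.6, -2.8]
opening: 0.0603
grasp_force: 38.8
```

```bash
python3 go.py 28 450.5,356.7,100,67.5
cat > held.py <<'E'
from h import *; import sys
# held-object check: points of the wide view clouds near the TCP, from the scene and top cams
x,y=env.sense()['position'][:2]; r=float(sys.argv[1])/1000
for n in('scene',):
    s=env.snapshot(n);cv2.imwrite(f'pics/{sys.argv[2]}.png',cv2.resize(s['pixels'],None,fx=1.5,fy=1.5))
    c=cloud(s).reshape(-1,3);k=(np.hypot(c[:,0]-x,c[:,1]-y)<r)&(c[:,2]>.025)&(c[:,2]<.3)
    a=c[k];print(n,'z pct',np.percentile(a[:,2],[0.5,2,5,50,98]).round(4) if k.sum() else None,k.sum())
E
python3 held.py 60 s1
```

```text
at [450.6 357.2 148. ] 67.5 open 0.0603 grip 38.8 f [-0.8  0.6 -2.8] t 5.98 q [ 0.49  0.12  1.88 -0.    1.14 -0.68]
to 450.5,356.7,100,67.5 rows 2
-0.0000 -0.0003 0.0240 0 0 0.02
scene z pct [0.1272 0.1312 0.1379 0.2184 0.2917] 1654
```

View pics/s1.png

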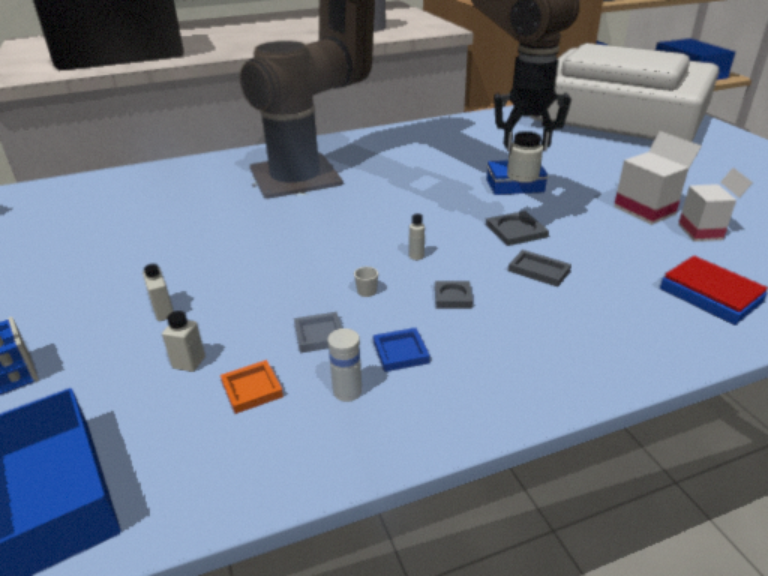

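The jar is held upright at (526,157), above the wide seat at (517,228) in the scene view. Its underside is about 21 mm below the TCP, so I'll lower it.

Call:
jog_arm(deltas="0 0 0.012 0 0 0; 0 0 0.025 0 0 0; 0 0 0.028 0 0 0; 0 0 0.025 0 0 0; 0 0 0.015 0 0 0; 0 0 0.007 0 0 0; 0 0 0.003 0 0 0; 0 0 0 0 0 0")

```text
clock: 6.7
position: [0.4511, 0.3578, 0.0337]
orientation: [-0.0, 0.195, 0.981, -0.0]
ft_force: [0.5, -0.6, -1.8]
opening: 0.0602
grasp_force: 38.8
```

Call:
jog_arm(deltas="0 0 0.002 0 0 0; 0 0 0.001 0 0 0; 0 0 0 0 0 0; 0 0 0 0 0 0")

```text
clock: 7.03
position: [0.4515, 0.3588, 0.0321]
orientation: [0.001, 0.195, 0.981, 0.0]
ft_force: [-0.8, -0.2, -2.5]
opening: 0.0604
grasp_force: 38.8
```

Call:
jog_arm(deltas="0 0 0.001 0 0 0; 0 0 0.001 0 0 0; 0 0 0 0 0 0; 0 0 0 0 0 0")

```text
clock: 7.37
position: [0.4509, 0.3584, 0.0291]
orientation: [-0.0, 0.195, 0.981, -0.0]
ft_force: [-0.7, 0.1, -2.6]
opening: 0.06
grasp_force: 38.8
```

Call:
jog_arm(deltas="0 0 0.001 0 0 0; 0 0 0.001 0 0 0; 0 0 0 0 0 0; 0 0 0 0 0 0")

```text
clock: 7.7
position: [0.4511, 0.3585, 0.0277]
orientation: [-0.0, 0.195, 0.981, -0.0]
ft_force: [-2.0, -0.1, 2.6]
opening: 0.06
grasp_force: 39.2
```

Call:
jog_arm(deltas="0 0 0.001 0 0 0; 0 0 0 0 0 0; 0 0 0 0 0 0")

```text
clock: 7.95
position: [0.4512, 0.3586, 0.0278]
orientation: [-0.0, 0.195, 0.981, -0.0]
ft_force: [-4.0, -1.9, 7.3]
opening: 0.06
grasp_force: 39.8
```

Call:
jog_arm(deltas="0 0 0.001 0 0 0; 0 0 0 0 0 0; 0 0 0 0 0 0")

```text
clock: 8.2
position: [0.4512, 0.3586, 0.0277]
orientation: [-0.0, 0.195, 0.981, -0.0]
ft_force: [-6.8, -3.2, 12.8]
opening: 0.0604
grasp_force: 40.2
```

Contact comes at TCP z 27.7 mm. Subtracting the 23.7 mm grasp height gives 4 mm, which is the recess floor. I'll ease off and release.

Call:
jog_arm(deltas="0 0 -0.001 0 0 0; 0 0 -0.001 0 0 0; 0 0 0 0 0 0")

```text
clock: 8.45
position: [0.4513, 0.3587, 0.0278]
orientation: [0.0, 0.195, 0.981, 0.0]
ft_force: [-2.2, 0.2, 3.4]
opening: 0.0599
grasp_force: 39.4
```

Call:
jog_arm(deltas="0 0 0 0 0 0; 0 0 0 0 0 0; 0 0 0 0 0 0; 0 0 0 0 0 0; 0 0 0 0 0 0", claw=1)

```text
clock: 8.87
position: [0.451, 0.3584, 0.027]
orientation: [-0.0, 0.195, 0.981, -0.0]
ft_force: [0.1, 0.2, -0.5]
opening: 0.0856
grasp_force: 0.0
```

Call:
jog_arm(deltas="0 0 -0.006 0 0 0; 0 0 -0.015 0 0 0; 0 0 -0.03 0 0 0; 0 0 -0.03 0 0 0; 0 0 -0.03 0 0 0; 0 0 -0.03 0 0 0; 0 0 -0.02 0 0 0; 0 0 -0.008 0 0 0")

```text
clock: 9.53
position: [0.4529, 0.3595, 0.2014]
orientation: [0.003, 0.195, 0.981, 0.003]
ft_force: [0.1, -0.3, 0.6]
opening: 0.0853
grasp_force: 0.0
```

```bash
python3 w.py w2; python3 go.py 30 460.5,126.8,195,67.5
```

```text
tcp [0.4529 0.3595 0.2011] cam [0.386 0.387 0.369]
[ 461   36   51  112 3423] top 0.0893 cap [454. 621.] 18.4 rect [472.8 626.9] [ 53.7 118.3] 70.4
[ 223  136   59   64 2883] top 0.0876 cap [450.  359.6] 25.0 rect [447.  360.6] [60.5 56.3] 68.6
[  50  229   49   44 1216] top 0.0913 cap [460.3 129.3] 10.6 rect [459.8 132.5] [31.  26.4] 18.2
[439 274  55  30 426] top 0.0365 cap [737.9 559. ] 40.9 rect [720.9 569.4] [81.8 39.7] 58.5
at [452.9 359.5 201.1] 67.6 open 0.0855 grip 0.0 f [ 0.6 -0.7  0.6] t 9.58 q [ 0.5   0.07  1.83 -0.    1.23 -0.68]
to 460.5,126.8,195,67.5 rows 8
-0.0120 -0.0265 0.0008 0 0 0.01
```

View pics/w2.png

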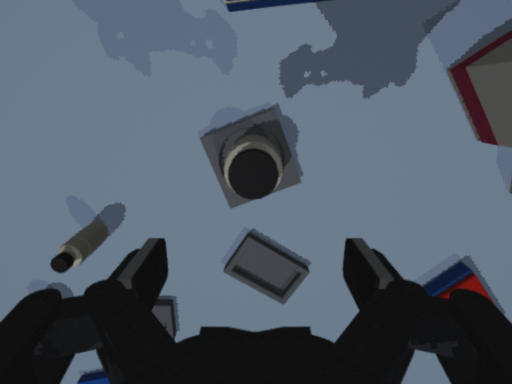

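The jar stands centred in its round seat at (252,173), with its top at 87.6 mm. That is 4 mm higher than before, so it rests on the recess floor. The flat seat is at (266,267). Slim bottle next.

Call:
jog_arm(deltas="-0.012 -0.0265 0 0 0 0; -0.012 -0.0265 0 0 0 0; -0.012 -0.0265 0 0 0 0; -0.012 -0.0265 0 0 0 0; -0.012 -0.0265 0 0 0 0; -0.012 -0.0265 0 0 0 0; -0.012 -0.0265 0 0 0 0; -0.012 -0.0265 0 0 0 0")

```text
clock: 10.25
position: [0.4575, 0.1245, 0.1943]
orientation: [-0.001, 0.195, 0.981, -0.0]
ft_force: [0.1, 0.3, -0.4]
opening: 0.0855
grasp_force: 0.0
```

Call:
jog_arm(deltas="0 0 0 0 0 0; 0 0 0 0 0 0; 0 0 0 0 0 0; 0 0 0 0 0 0")

```text
clock: 10.58
position: [0.4583, 0.1266, 0.1954]
orientation: [-0.001, 0.194, 0.981, -0.0]
ft_force: [-0.3, 0.0, 0.0]
opening: 0.0854
grasp_force: 0.0
```

```bash
python3 w.py w3; python3 go.py 30 460.5,127.5,130,67.5
```

```text
tcp [0.4584 0.1267 0.1956] cam [0.393 0.155 0.364]
[ 423   46   89   66 4697] top 0.0874 cap [450.5 359.2] 25.4 rect [449.2 355.2] [54.4 62.1] 77.0
[242 156  30  36 841] top 0.0913 cap [460.5 128.7] 9.9 rect [457.9 129.5] [29.7 25.3] 63.3
[167 246  34  34 457] top 0.0415 cap [5.344e+02 3.000e-01] 21.8 rect [534.5   1.5] [40.8 42. ] 67.8
at [458.4 126.7 195.6] 67.6 open 0.0856 grip 0.0 f [ 1.  -0.4  0.2] t 10.63 q [ 0.06 -0.16  2.06  0.    1.24 -1.12]
to 460.5,127.5,130,67.5 rows 3
-0.0005 0.0005 0.0219 0 0 0.05
```

Call:
jog_arm(deltas="-0.0015 0.0015 0.02 0 0 0; 0 0 0.03 0 0 0; 0 0 0.03 0 0 0; 0 0 0.03 0 0 0; 0 0 0.028 0 0 0; 0 0 0.02 0 0 0; 0 0 0.008 0 0 0; 0 0 0 0 0 0")

```text
clock: 11.3
position: [0.4587, 0.1273, 0.0279]
orientation: [-0.003, 0.194, 0.981, -0.001]
ft_force: [-0.3, 0.4, 0.5]
opening: 0.0855
grasp_force: 0.0
```

Call:
jog_arm(deltas="0 0 0 0 0 0; 0 0 0 0 0 0; 0 0 0 0 0 0; 0 0 0 0 0 0; 0 0 0 0 0 0; 0 0 0 0 0 0; 0 0 0 0 0 0; 0 0 0 0 0 0", claw=0.15, force=25)

```text
clock: 11.97
position: [0.462, 0.1267, 0.0316]
orientation: [0.001, 0.195, 0.981, 0.0]
ft_force: [-0.9, 0.9, 5.7]
opening: 0.0288
grasp_force: 24.7
```

Call:
jog_arm(deltas="0 0 0 0 0 0; 0 0 0 0 0 0")

```text
clock: 12.13
position: [0.462, 0.1267, 0.0316]
orientation: [0.001, 0.195, 0.981, 0.0]
ft_force: [-1.6, 0.7, 5.1]
opening: 0.0287
grasp_force: 24.7
```

```bash
python3 go.py 28
```

```text
at [462.  126.7  31.6] 67.5 open 0.0287 grip 24.7 f [-1.6  0.7  5.1] t 12.13 q [ 0.06  0.08  2.17 -0.    0.89 -1.12]
```

Call:
jog_arm(deltas="0 0 -0.008 0 0 0; 0 0 -0.018 0 0 0; 0 0 -0.022 0 0 0; 0 0 -0.018 0 0 0; 0 0 -0.009 0 0 0; 0 0 0 0 0 0; 0 0 0 0 0 0")

```text
clock: 12.72
position: [0.4605, 0.1266, 0.1051]
orientation: [0.0, 0.195, 0.981, 0.0]
ft_force: [-0.4, 0.4, -0.4]
opening: 0.0288
grasp_force: 24.9
```

```bash
python3 go.py 25 612,131.5,107,67.5
```

```text
at [460.5 126.6 105.1] 67.5 open 0.0288 grip 24.9 f [-0.4  0.4 -0.4] t 12.72 q [ 0.06 -0.04  2.14 -0.    1.05 -1.12]
to 612,131.5,107,67.5 rows 7
-0.0197 0.0089 -0.0003 0 0 0.01
```

Call:
jog_arm(deltas="-0.01 0.0045 0 0 0 0; -0.02 0.009 0 0 0 0; -0.02 0.009 0 0 0 0; -0.02 0.009 0 0 0 0; -0.02 0.009 0 0 0 0; -0.02 0.009 0 0 0 0; -0.018 0.008 0 0 0 0; -0.01 0.0045 0 0 0 0")

```text
clock: 13.38
position: [0.6125, 0.131, 0.1027]
orientation: [-0.001, 0.195, 0.981, -0.0]
ft_force: [-0.3, 0.4, 0.0]
opening: 0.0285
grasp_force: 24.9
```

Call:
jog_arm(deltas="0 0 0 0 0 0; 0 0 0 0 0 0; 0 0 0 0 0 0")

```text
clock: 13.63
position: [0.6102, 0.1313, 0.1035]
orientation: [-0.002, 0.195, 0.981, -0.0]
ft_force: [0.4, 0.6, -0.3]
opening: 0.0288
grasp_force: 24.9
```

```bash
python3 held.py 45 s2; python3 go.py 25 612,131.5,107,67.5
```

```text
scene z pct [0.0759 0.0835 0.0998 0.2232 0.2973] 2024
at [610.4 131.3 103.9] 67.6 open 0.0288 grip 24.9 f [ 0.1 -0.4 -0.7] t 13.68 q [ 0.05  0.28  1.78 -0.    1.08 -1.13]
to 612,131.5,107,67.5 rows 1
-0.0014 0.0008 -0.0031 0 0 0.06
```

View pics/s2.png

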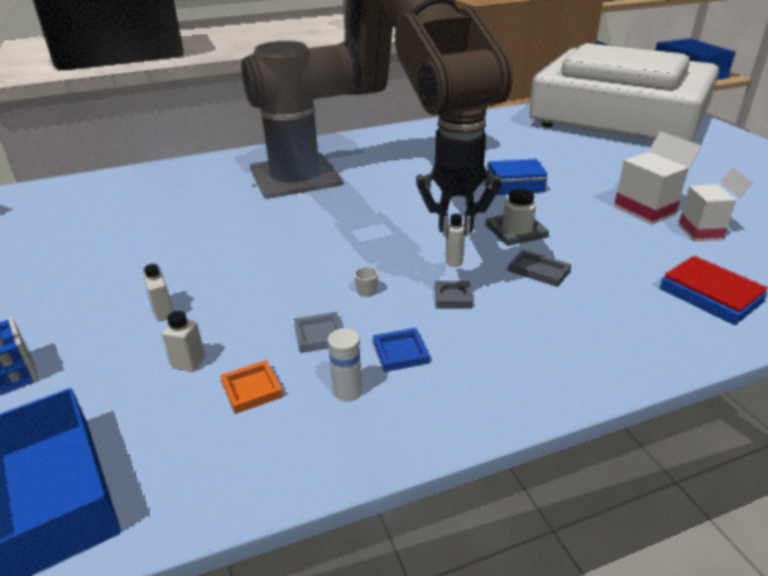

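The slim bottle is held upright at (455,243), above its seat at (454,294). Contact should come at about z 35.5.

Call:
jog_arm(deltas="-0.0015 0.0005 0.008 0 0 0; 0 0 0.015 0 0 0; 0 0 0.018 0 0 0; 0 0 0.013 0 0 0; 0 0 0.007 0 0 0; 0 0 0.002 0 0 0; 0 0 0 0 0 0; 0 0 0 0 0 0")

```text
clock: 14.35
position: [0.6141, 0.1312, 0.0429]
orientation: [0.001, 0.195, 0.981, 0.0]
ft_force: [-0.1, 0.7, -0.9]
opening: 0.0288
grasp_force: 24.9
```

Call:
jog_arm(deltas="0 0 0.001 0 0 0; 0 0 0.001 0 0 0; 0 0 0 0 0 0; 0 0 0 0 0 0")

```text
clock: 14.68
position: [0.6138, 0.1311, 0.0406]
orientation: [0.0, 0.195, 0.981, 0.0]
ft_force: [-0.2, 0.4, -1.4]
opening: 0.0285
grasp_force: 24.9
```

Call:
jog_arm(deltas="0 0 0.001 0 0 0; 0 0 0 0 0 0; 0 0 0 0 0 0")

```text
clock: 14.93
position: [0.6135, 0.1312, 0.0392]
orientation: [-0.0, 0.195, 0.981, -0.0]
ft_force: [0.4, 0.1, 0.1]
opening: 0.0288
grasp_force: 24.9
```

Call:
jog_arm(deltas="0 0 0.001 0 0 0; 0 0 0 0 0 0; 0 0 0 0 0 0")

```text
clock: 15.18
position: [0.6135, 0.1312, 0.0381]
orientation: [-0.0, 0.195, 0.981, -0.0]
ft_force: [0.2, -0.2, -0.7]
opening: 0.0291
grasp_force: 24.9
```

Call:
jog_arm(deltas="0 0 0.001 0 0 0; 0 0 0 0 0 0; 0 0 0 0 0 0")

```text
clock: 15.43
position: [0.6135, 0.1311, 0.0371]
orientation: [-0.0, 0.195, 0.981, -0.0]
ft_force: [1.0, 0.3, -1.0]
opening: 0.029
grasp_force: 24.9
```

Call:
jog_arm(deltas="0 0 0.001 0 0 0; 0 0 0 0 0 0; 0 0 0 0 0 0")

```text
clock: 15.68
position: [0.6135, 0.1311, 0.0361]
orientation: [-0.0, 0.195, 0.981, -0.0]
ft_force: [-0.9, 0.4, -0.6]
opening: 0.0287
grasp_force: 24.9
```

Call:
jog_arm(deltas="0 0 0.001 0 0 0; 0 0 0 0 0 0; 0 0 0 0 0 0")

```text
clock: 15.93
position: [0.6139, 0.1311, 0.0357]
orientation: [0.0, 0.195, 0.981, 0.0]
ft_force: [0.1, 0.1, 1.1]
opening: 0.0288
grasp_force: 25.1
```

Contact at 35.7 mm, as predicted. I'll release, rise, and check.

Call:
jog_arm(deltas="0 0 0 0 0 0; 0 0 0 0 0 0; 0 0 0 0 0 0; 0 0 0 0 0 0; 0 0 0 0 0 0; 0 0 0 0 0 0; 0 0 0 0 0 0; 0 0 0 0 0 0", claw=1)

```text
clock: 16.6
position: [0.6135, 0.1312, 0.0352]
orientation: [-0.0, 0.195, 0.981, -0.0]
ft_force: [1.0, 0.3, -0.5]
opening: 0.0855
grasp_force: 0.0
```

Call:
jog_arm(deltas="0 0 -0.006 0 0 0; 0 0 -0.015 0 0 0; 0 0 -0.03 0 0 0; 0 0 -0.03 0 0 0; 0 0 -0.03 0 0 0; 0 0 -0.03 0 0 0; 0 0 -0.02 0 0 0; 0 0 -0.003 0 0 0")

```text
clock: 17.27
position: [0.6164, 0.1314, 0.2059]
orientation: [0.005, 0.195, 0.981, 0.001]
ft_force: [1.2, -0.6, 0.3]
opening: 0.0852
grasp_force: 0.0
```

```bash
python3 w.py w4; python3 go.py 34 608.5,-322,195,54.2
```

```text
tcp [0.6155 0.1313 0.2036] cam [0.549 0.16  0.373]
[ 98 125  42  39 586] top 0.0416 cap [ 5.345e+02 -2.000e-01] 22.4 rect [ 5.346e+02 -1.000e-01] [43.4 43.1] 12.4
[239 148  29  36 816] top 0.0954 cap [612.6 133. ] 9.9 rect [610.3 133.8] [29.4 26.1] 66.5
at [615.5 131.3 203.6] 67.6 open 0.0855 grip 0.0 f [0.4 0.2 0.2] t 17.32 q [ 0.05  0.19  1.7  -0.    1.25 -1.13]
to 608.5,-322,195,54.2 rows 14
-0.0119 -0.0301 0.0006 0 0 0.95; -0.0124 -0.0299 0.0006 0 0 0.95; -0.0129 -0.0297 0.0006 0 0 0.95; -0.0134 -0.0295 0.0006 0 0 0.95; -0.0139 -0.0293 0.0006 0 0 0.95; -0.0144 -0.0290 0.0006 0 0 0.95; -0.0148 -0.0288 0.0006 0 0 0.95; -0.0153 -0.0285 0.0006 0 0 0.95; -0.0158 -0.0283 0.0006 0 0 0.95; -0.0163 -0.0280 0.0006 0 0 0.95; -0.0167 -0.0277 0.0006 0 0 0.95; -0.0172 -0.0274 0.0006 0 0 0.95; -0.0176 -0.0272 0.0006 0 0 0.95; -0.0181 -0.0269 0.0006 0 0 0.95
```

The slim bottle's top is 4 mm higher and it sits centred. Square bottle next.

Call:
jog_arm(deltas="-0.012 -0.03 0 0 0 0; -0.012 -0.03 0 0 0 0; -0.012 -0.03 0 0 0 0; -0.012 -0.03 0 0 0 0; -0.012 -0.03 0 0 0 0; -0.012 -0.03 0 0 0 0; -0.012 -0.03 0 0 0 0; -0.012 -0.03 0 0 0 0")

```text
clock: 17.98
position: [0.6091, -0.1284, 0.1965]
orientation: [-0.002, 0.195, 0.981, 0.0]
ft_force: [0.8, 0.8, 0.2]
opening: 0.085
grasp_force: 0.0
```

Call:
jog_arm(deltas="-0.012 -0.03 0 0 0 0; -0.012 -0.03 0 0 0 0; -0.012 -0.03 0 0 0 0; -0.012 -0.03 0 0 0 0; -0.012 -0.03 0 0 0 3; -0.012 -0.03 0 0 0 5; 0 0 0 0 0 5; 0 0 0 0 0 0")

```text
clock: 18.65
position: [0.6052, -0.3225, 0.1959]
orientation: [-0.002, 0.307, 0.952, 0.001]
ft_force: [0.7, 0.3, 0.2]
opening: 0.0858
grasp_force: 0.0
```

Call:
jog_arm(deltas="0 0 0 0 0 0; 0 0 0 0 0 0; 0 0 0 0 0 0")

```text
clock: 18.9
position: [0.6067, -0.3198, 0.1984]
orientation: [-0.001, 0.303, 0.953, 0.0]
ft_force: [-0.2, -1.1, 0.6]
opening: 0.0852
grasp_force: 0.0
```

```bash
python3 w.py w5; python3 go.py 34 608.5,-321.5,195,54.2
```

```text
tcp [ 0.6069 -0.3199  0.1988] cam [ 0.549 -0.277  0.367]
[ 100   23   77   75 2889] top 0.0912 cap [ 451.6 -348.1] 12.1 rect [ 451.7 -348.1] [66.1 31.4] 5.2
[ 235  152   40   46 1680] top 0.0934 cap [ 608.7 -321.3] 13.9 rect [ 608.8 -321.5] [40.  40.7] 53.6
[ 456  156   56   55 2099] top 0.1026 cap [ 758.  -121.5] 18.5 rect [ 754.8 -118.8] [24.3 43.7] 39.9
[   0  202   92  120 6254] top 0.114 cap [ 552.9 -571.3] 10.0 rect [ 542.8 -612.9] [ 81.5 133.9] 14.5
[ 158  283  101   48 1851] top 0.0711 cap [ 718.5 -488.5] 38.4 rect [ 723.8 -475. ] [137.1  65.1] 47.3
at [ 606.9 -319.9  198.8] 54.7 open 0.0853 grip 0.0 f [ 0.9  0.4 -0.1] t 18.95 q [-0.63  0.32  1.55  0.    1.27 -1.59]
to 608.5,-321.5,195,54.2 rows 1
-0.0023 -0.0004 0.0038 0 0 0.49
```

View pics/w5.png

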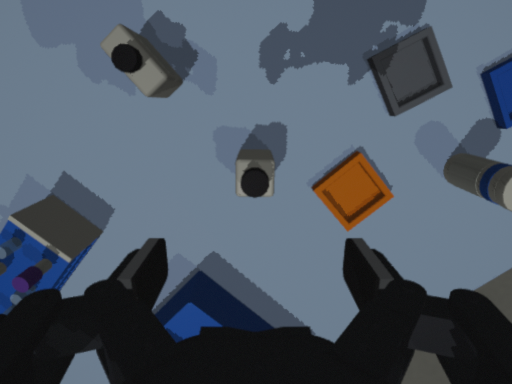

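The square bottle is centred at (255,175) with its faces aligned to the fingers. The orange tray at (352,188) is clear of the fingers, and the grey seat is at (410,70).

Call:
jog_arm(deltas="-0.0023 0 0.02 0 0 0.8; 0 0 0.03 0 0 0; 0 0 0.03 0 0 0; 0 0 0.03 0 0 0; 0 0 0.03 0 0 0; 0 0 0.02 0 0 0; 0 0 0.01 0 0 0; 0 0 0 0 0 0")

```text
clock: 19.62
position: [0.607, -0.3204, 0.0259]
orientation: [-0.003, 0.31, 0.951, 0.001]
ft_force: [-0.0, 0.5, 0.4]
opening: 0.0854
grasp_force: 0.0
```

Call:
jog_arm(deltas="0 0 0 0 0 0; 0 0 0 0 0 0; 0 0 0 0 0 0; 0 0 0 0 0 0; 0 0 0 0 0 0; 0 0 0 0 0 0; 0 0 0 0 0 0; 0 0 0 0 0 0", claw=0.25, force=30)

```text
clock: 20.28
position: [0.6101, -0.3232, 0.0317]
orientation: [0.002, 0.311, 0.95, -0.0]
ft_force: [0.2, 1.8, 5.1]
opening: 0.0392
grasp_force: 31.5
```

```bash
python3 go.py 28
```

```text
at [ 610.1 -323.2   31.7] 53.8 open 0.0392 grip 31.5 f [0.2 1.8 5.1] t 20.28 q [-0.63  0.49  1.64  0.    1.   -1.57]
```

Call:
jog_arm(deltas="0 0 -0.008 0 0 0; 0 0 -0.018 0 0 0; 0 0 -0.022 0 0 0; 0 0 -0.018 0 0 0; 0 0 -0.009 0 0 0; 0 0 0 0 0 0; 0 0 0 0 0 0")

```text
clock: 20.87
position: [0.6083, -0.3224, 0.104]
orientation: [-0.0, 0.311, 0.95, -0.0]
ft_force: [-0.3, 0.4, -1.7]
opening: 0.0391
grasp_force: 30.7
```

```bash
python3 go.py 27 624,-115,107,82.5
```

```text
at [ 608.3 -322.4  104. ] 53.7 open 0.0391 grip 30.7 f [-0.3  0.4 -1.7] t 20.87 q [-0.63  0.41  1.62 -0.    1.12 -1.57]
to 624,-115,107,82.5 rows 8
0.0137 0.0221 -0.0004 0 0 -3.59; 0.0123 0.0229 -0.0004 0 0 -3.59; 0.0109 0.0236 -0.0004 0 0 -3.59; 0.0094 0.0242 -0.0004 0 0 -3.59; 0.0078 0.0248 -0.0004 0 0 -3.59; 0.0063 0.0252 -0.0004 0 0 -3.59; 0.0047 0.0256 -0.0004 0 0 -3.59; 0.0031 0.0258 -0.0004 0 0 -3.59
```

Call:
jog_arm(deltas="0.007 0.011 0 0 0 -3; 0.013 0.022 0 0 0 -4; 0.012 0.023 0 0 0 -4; 0.01 0.024 0 0 0 -4; 0.0085 0.0245 0 0 0 -4; 0.007 0.025 0 0 0 -4; 0.005 0.0255 0 0 0 -4; 0.003 0.026 0 0 0 -1.8")

```text
clock: 21.53
position: [0.6148, -0.1263, 0.1016]
orientation: [-0.002, 0.064, 0.998, 0.001]
ft_force: [0.1, 0.2, -2.3]
opening: 0.0389
grasp_force: 30.6
```

Call:
jog_arm(deltas="0.0015 0.013 0 0 0 0; 0 0 0 0 0 0; 0 0 0 0 0 0; 0 0 0 0 0 0")

```text
clock: 21.87
position: [0.6165, -0.116, 0.1036]
orientation: [-0.0, 0.065, 0.998, -0.0]
ft_force: [0.0, -0.6, -1.0]
opening: 0.0393
grasp_force: 30.7
```

```bash
python3 go.py 27 624,-115,104,82.5; python3 held.py 45 s3
```

```text
at [ 616.5 -116.   103.6] 82.5 open 0.0393 grip 30.7 f [ 0.  -0.6 -1. ] t 21.87 q [-0.35  0.28  1.78 -0.    1.08 -1.79]
to 624,-115,104,82.5 rows 1
-0.0074 0.0020 -0.0004 0 0 -0.01
scene z pct [0.0766 0.0822 0.0935 0.2158 0.2967] 2483
```

View pics/s3.png

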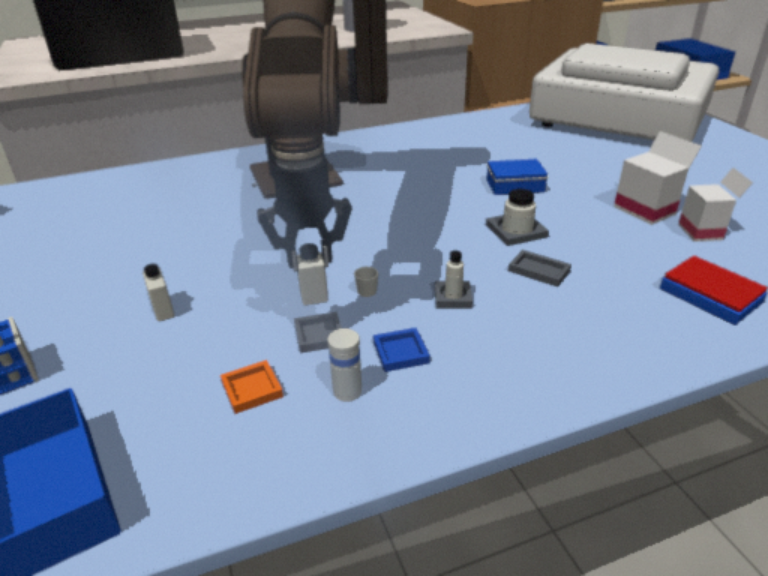

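The square bottle is held upright at (312,275), above the grey seat at (318,331). The seat's rectangle came out slightly too big earlier, so I'll remeasure it by colour before lowering.

```bash
python3 - <<'E'
from h import *
for n,guess in(('top',(440/1.5,285/1.5)),('scene',(318/1.5,331/1.5))):
    s=np.load(n+'0.npy',allow_pickle=True).item();im=s['pixels'].astype(int)
    sat=(im.max(2)-im.min(2)); m=(sat<28)&(im.max(2)<150)
    n_,l,st,ce=cv2.connectedComponentsWithStats(m.astype(np.uint8)); i=l[int(guess[1]),int(guess[0])]
    v,u=np.nonzero(l==i); p=onz(s,np.c_[u,v],.016); r=cv2.minAreaRect(p[:,:2].astype(np.float32)*1000); print(n,i,st[i],r,(p.mean(0)*1000).round(1))
    c=cloud(s).reshape(-1,3); k=(np.abs(c[:,2]-.0155)<.0045)&(np.hypot(c[:,0]-.623,c[:,1]+.115)<.057); k&=m.ravel()
    print(cv2.minAreaRect(c[k,:2].astype(np.float32)*1000),k.sum())
E
```

```text
top 104 [279 176  28  28 672] ((619.9724731445312, -112.3619384765625), (76.73111724853516, 76.4315185546875), 82.92057800292969) [ 619.7 -113.    16. ]
((621.8472900390625, -114.77040100097656), (72.22347259521484, 73.02711486816406), 82.91985321044922) 222
scene 44 [197 208  43  32 706] ((650.255615234375, -108.921142578125), (92.4623031616211, 120.51988983154297), 82.70355987548828) [ 642.6 -116.3   16. ]
((623.8671264648438, -116.03192138671875), (71.1207275390625, 74.41421508789062), 82.1964111328125) 215
```

Call:
jog_arm(deltas="-0.006 0.0015 0.005 0 0 0; 0 0 0.012 0 0 0; 0 0 0.018 0 0 0; 0 0 0.016 0 0 0; 0 0 0.008 0 0 0; 0 0 0.004 0 0 0; 0 0 0 0 0 0; 0 0 0 0 0 0")

```text
clock: 22.58
position: [0.6232, -0.1146, 0.0414]
orientation: [0.0, 0.065, 0.998, -0.0]
ft_force: [0.2, 0.6, -0.8]
opening: 0.0394
grasp_force: 30.6
```

Call:
jog_arm(deltas="0 0 0.001 0 0 0; 0 0 0.001 0 0 0; 0 0 0.001 0 0 0; 0 0 0 0 0 0; 0 0 0 0 0 0")

```text
clock: 23.0
position: [0.623, -0.1142, 0.0385]
orientation: [0.0, 0.065, 0.998, -0.0]
ft_force: [0.2, -0.3, -1.5]
opening: 0.0391
grasp_force: 30.6
```

Call:
jog_arm(deltas="0 0 0.001 0 0 0; 0 0 0 0 0 0; 0 0 0 0 0 0")

```text
clock: 23.25
position: [0.6228, -0.1142, 0.0372]
orientation: [-0.0, 0.065, 0.998, 0.0]
ft_force: [0.0, -0.1, -1.3]
opening: 0.0394
grasp_force: 30.6
```

Call:
jog_arm(deltas="0 0 0.001 0 0 0; 0 0 0 0 0 0; 0 0 0 0 0 0")

```text
clock: 23.5
position: [0.6227, -0.1142, 0.0361]
orientation: [-0.0, 0.065, 0.998, 0.0]
ft_force: [0.1, 0.0, -1.7]
opening: 0.0395
grasp_force: 30.6
```

Call:
jog_arm(deltas="0 0 0.001 0 0 0; 0 0 0 0 0 0; 0 0 0 0 0 0")

```text
clock: 23.75
position: [0.6231, -0.1143, 0.0357]
orientation: [0.0, 0.065, 0.998, -0.0]
ft_force: [-1.3, 0.5, 1.1]
opening: 0.0394
grasp_force: 31.0
```

Call:
jog_arm(deltas="0 0 0.001 0 0 0; 0 0 0 0 0 0; 0 0 0 0 0 0")

```text
clock: 24.0
position: [0.6233, -0.1143, 0.0357]
orientation: [0.0, 0.065, 0.998, -0.0]
ft_force: [-2.6, 0.8, 6.5]
opening: 0.0389
grasp_force: 31.5
```

Seated at 35.7. I'll ease off, release, rise, then head for the flat bottle.

Call:
jog_arm(deltas="0 0 -0.001 0 0 0; 0 0 0 0 0 0")

```text
clock: 24.17
position: [0.6232, -0.1143, 0.0357]
orientation: [0.0, 0.065, 0.998, -0.0]
ft_force: [-0.9, 0.5, 2.2]
opening: 0.0391
grasp_force: 31.1
```

Call:
jog_arm(deltas="0 0 0 0 0 0; 0 0 0 0 0 0; 0 0 0 0 0 0; 0 0 0 0 0 0; 0 0 0 0 0 0; 0 0 0 0 0 0; 0 0 0 0 0 0; 0 0 0 0 0 0", claw=1)

```text
clock: 24.83
position: [0.6228, -0.1142, 0.0352]
orientation: [-0.0, 0.065, 0.998, -0.0]
ft_force: [-0.9, -0.2, -0.0]
opening: 0.0855
grasp_force: 0.0
```

Call:
jog_arm(deltas="0 0 -0.006 0 0 0; 0 0 -0.015 0 0 0; 0 0 -0.03 0 0 0; 0 0 -0.03 0 0 0; 0 0 -0.03 0 0 0; 0 0 -0.03 0 0 0; 0 0 -0.02 0 0 0; 0 0 -0.003 0 0 0")

```text
clock: 25.5
position: [0.6256, -0.1151, 0.2059]
orientation: [0.005, 0.065, 0.998, -0.001]
ft_force: [0.1, 0.4, 0.5]
opening: 0.0856
grasp_force: 0.0
```

```bash
python3 w.py w6; python3 go.py 30 451.7,-348.2,197,82.5
```

```text
tcp [ 0.6247 -0.1148  0.2036] cam [ 0.553 -0.104  0.373]
[   0    0   44   70 2292] top 0.0712 cap [ 455.4 -344.1] 29.8 rect [ 454.4 -335.3] [24.6 69.8] 75.3
[330  46  43  43 571] top 0.0417 cap [ 5.346e+02 -5.000e-01] 22.0 rect [ 5.349e+02 -4.000e-01] [42.7 42.2] 16.9
[ 453  114   59   32 1490] top 0.0946 cap [613. 132.] 10.2 rect [612.3 129.3] [26.9 30.9] 75.9
[ 236  143   40   45 1690] top 0.0973 cap [ 621.7 -113.1] 13.9 rect [ 621.7 -113. ] [40.1 40.4] 82.5
[   0  247   30   67 1030] top 0.0701 cap [ 753.7 -456.3] 14.9 rect [ 730.3 -460.3] [77.3  6.9] 10.6
[ 254  252   41   67 2207] top 0.1034 cap [ 762.8 -111.8] 22.0 rect [ 762.4 -111.6] [43.3 43.2] 27.8
at [ 624.7 -114.8  203.6] 82.6 open 0.085 grip 0.0 f [-0.4 -0.2 -0.3] t 25.55 q [-0.34  0.2   1.69 -0.    1.25 -1.78]
to 451.7,-348.2,197,82.5 rows 10
0.0141 -0.0254 0.0007 0 0 0.01
```

The square bottle's top is up 4 mm, its yaw is 82.5° and it is centred. The cup and canister haven't moved.

Call:
jog_arm(deltas="0.014 -0.0255 0 0 0 0; 0.014 -0.0255 0 0 0 0; 0.014 -0.0255 0 0 0 0; 0.014 -0.0255 0 0 0 0; 0.014 -0.0255 0 0 0 0; 0.014 -0.0255 0 0 0 0; 0.014 -0.0255 0 0 0 0; 0.014 -0.0255 0 0 0 0")

```text
clock: 26.22
position: [0.4834, -0.3021, 0.1966]
orientation: [-0.002, 0.065, 0.998, 0.001]
ft_force: [-0.1, -0.2, 0.1]
opening: 0.0857
grasp_force: 0.0
```

Call:
jog_arm(deltas="0.014 -0.0255 0 0 0 0; 0.014 -0.0255 0 0 0 -2.6; 0 0 0 0 0 -5; 0 0 0 0 0 -5; 0 0 0 0 0 0; 0 0 0 0 0 0; 0 0 0 0 0 0")

```text
clock: 26.8
position: [0.4507, -0.3483, 0.1979]
orientation: [-0.001, -0.044, 0.999, 0.001]
ft_force: [-0.0, 1.0, 0.0]
opening: 0.0855
grasp_force: 0.0
```

```bash
python3 w.py w7; python3 go.py 30 451.7,-348.5,197,95.3
```

```text
tcp [ 0.4509 -0.3483  0.1982] cam [ 0.38  -0.353  0.366]
[ 238  138   30   67 1936] top 0.0912 cap [ 450.8 -348.8] 12.0 rect [ 450.3 -349.2] [65.3 29.7] 5.4
[   0  183   94   93 6513] top 0.1139 cap [ 552.4 -571.8] 9.8 rect [ 538.2 -595.5] [81.6 97.5] 14.1
[498 240  14  32 210] top 0.0411 cap [537.2 -11. ] 19.8 rect [537.9 -12.8] [39.5 19.2] 22.0
[ 60 366  18  18 168] top 0.0542 cap [ 779.2 -592.4] 5.3 rect [ 788.6 -590.4] [35.2  4.3] 13.8
at [ 450.9 -348.3  198.2] 95.1 open 0.0857 grip 0.0 f [0.4 0.7 0.9] t 26.85 q [-0.84  0.06  1.85 -0.    1.23 -2.5 ]
to 451.7,-348.5,197,95.3 rows 1
-0.0008 -0.0003 0.0012 0 0 -0.20
```

Call:
jog_arm(deltas="-0.0005 -0.0005 0.02 0 0 0; 0 0 0.03 0 0 0; 0 0 0.03 0 0 0; 0 0 0.03 0 0 0; 0 0 0.03 0 0 0; 0 0 0.02 0 0 0; 0 0 0.009 0 0 0; 0 0 0 0 0 0")

```text
clock: 27.52
position: [0.4502, -0.3475, 0.0274]
orientation: [-0.002, -0.045, 0.999, 0.002]
ft_force: [-0.4, 0.1, -0.0]
opening: 0.0861
grasp_force: 0.0
```

Call:
jog_arm(deltas="0 0 0 0 0 0; 0 0 0 0 0 0; 0 0 0 0 0 0; 0 0 0 0 0 0; 0 0 0 0 0 0; 0 0 0 0 0 0; 0 0 0 0 0 0; 0 0 0 0 0 0", claw=0.15, force=35)

```text
clock: 28.18
position: [0.4523, -0.3501, 0.0319]
orientation: [0.001, -0.045, 0.999, -0.001]
ft_force: [0.2, 1.2, 5.1]
opening: 0.0292
grasp_force: 35.8
```

Call:
jog_arm(deltas="0 0 0 0 0 0; 0 0 0 0 0 0")

```text
clock: 28.35
position: [0.4523, -0.3501, 0.0318]
orientation: [0.001, -0.045, 0.999, -0.001]
ft_force: [-1.4, 2.2, 6.6]
opening: 0.0288
grasp_force: 35.8
```

```bash
python3 go.py
```

```text
at [ 452.3 -350.1   31.8] 95.1 open 0.0288 grip 35.8 f [-1.4  2.2  6.6] t 28.35 q [-0.84  0.27  1.95  0.    0.92 -2.5 ]
```

Call:
jog_arm(deltas="0 0 -0.008 0 0 0; 0 0 -0.018 0 0 0; 0 0 -0.024 0 0 0; 0 0 -0.026 0 0 0; 0 0 -0.024 0 0 0; 0 0 -0.018 0 0 0; 0 0 -0.008 0 0 0; 0 0 0 0 0 0")

```text
clock: 29.02
position: [0.4522, -0.3503, 0.1585]
orientation: [0.001, -0.045, 0.999, -0.002]
ft_force: [-0.2, -0.2, -1.8]
opening: 0.029
grasp_force: 35.0
```

```bash
python3 go.py 28 510,0,155,95.2 597,317.4,155,95.2
```

```text
at [ 452.2 -350.3  158.5] 95.1 open 0.029 grip 35.0 f [-0.2 -0.2 -1.8] t 29.02 q [-0.84  0.1   1.88 -0.    1.15 -2.5 ]
to 510,0,155,95.2 rows 13
-0.0068 0.0264 0.0003 0 0 -0.00
to 597,317.4,155,95.2 rows 12
-0.0096 0.0257 -0.0000 0 0 -0.00
```

Call:
jog_arm(deltas="-0.0035 0.013 0 0 0 0; -0.007 0.0265 0 0 0 0; -0.007 0.0265 0 0 0 0; -0.007 0.0265 0 0 0 0; -0.007 0.0265 0 0 0 0; -0.007 0.0265 0 0 0 0; -0.007 0.0265 0 0 0 0; -0.007 0.0265 0 0 0 0")

```text
clock: 29.68
position: [0.4843, -0.1441, 0.1535]
orientation: [-0.002, -0.045, 0.999, 0.001]
ft_force: [1.2, -0.5, -1.8]
opening: 0.0291
grasp_force: 35.0
```

Call:
jog_arm(deltas="-0.007 0.0265 0 0 0 0; -0.007 0.0265 0 0 0 0; -0.007 0.0265 0 0 0 0; -0.007 0.0265 0 0 0 0; -0.007 0.0265 0 0 0 0; -0.009 0.026 0 0 0 0; -0.0095 0.0257 0 0 0 0; -0.0095 0.0257 0 0 0 0")

```text
clock: 30.35
position: [0.5278, 0.0699, 0.1535]
orientation: [-0.002, -0.045, 0.999, 0.0]
ft_force: [0.7, 0.1, -1.6]
opening: 0.0293
grasp_force: 35.0
```

Call:
jog_arm(deltas="-0.0095 0.0257 0 0 0 0; -0.0095 0.0257 0 0 0 0; -0.0095 0.0257 0 0 0 0; -0.0095 0.0257 0 0 0 0; -0.0095 0.0257 0 0 0 0; -0.0095 0.0257 0 0 0 0; -0.0095 0.0257 0 0 0 0; -0.0095 0.0257 0 0 0 0")

```text
clock: 31.02
position: [0.5849, 0.2808, 0.1529]
orientation: [-0.003, -0.045, 0.999, -0.001]
ft_force: [0.8, 0.1, -2.0]
opening: 0.029
grasp_force: 35.0
```

Call:
jog_arm(deltas="-0.005 0.013 0 0 0 0; 0 0 0 0 0 -3; 0 0 0 0 0 -5; 0 0 0 0 0 -6; 0 0 0 0 0 -6; 0 0 0 0 0 -6; 0 0 0 0 0 -3; 0 0 0 0 0 0")

```text
clock: 31.68
position: [0.5893, 0.2923, 0.1539]
orientation: [-0.002, -0.294, 0.956, -0.0]
ft_force: [0.5, -0.3, -1.6]
opening: 0.0292
grasp_force: 35.1
```

Call:
jog_arm(deltas="0 0 0 0 0 0; 0 0 0 0 0 0; 0 0 0 0 0 0")

```text
clock: 31.93
position: [0.5905, 0.2926, 0.1556]
orientation: [-0.001, -0.293, 0.956, -0.0]
ft_force: [-0.8, -1.0, -2.1]
opening: 0.0295
grasp_force: 35.0
```

```bash
python3 go.py 40 597,317.4,105,124.1; python3 - <<'E'
from h import *
for n in('top','scene'):
    s=np.load(n+'0.npy',allow_pickle=True).item();im=s['pixels'].astype(int);m=((im.max(2)-im.min(2))<28)&(im.max(2)<150)
    c=cloud(s).reshape(-1,3); k=(np.abs(c[:,2]-.0155)<.0045)&(np.hypot(c[:,0]-.597,c[:,1]-.3174)<.066)&m.ravel()
    print(cv2.minAreaRect(c[k,:2].astype(np.float32)*1000),k.sum())
E
python3 held.py 45 s4
```

```text
at [590.5 292.6 155.6] 124.1 open 0.0295 grip 35.0 f [-0.8 -1.  -2.1] t 31.93 q [ 0.31  0.29  1.66 -0.    1.19 -1.86]
to 597,317.4,105,124.1 rows 2
-0.0096 0.0085 0.0253 0 0 -0.00
((595.619140625, 317.5636291503906), (98.39751434326172, 63.391212463378906), 34.69763946533203) 247
((599.186767578125, 316.02490234375), (96.68212127685547, 65.44703674316406), 34.994789123535156) 257
scene z pct [0.1258 0.1291 0.1329 0.1932 0.2956] 1316
```

View pics/s4.png

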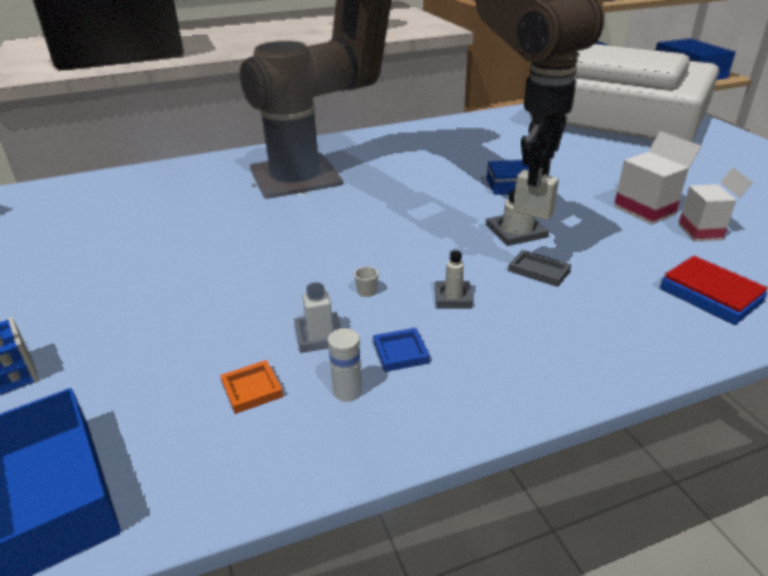

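The flat bottle is held upright at (537,195). The square, slim and wide bottles stand in their seats. The flat seat is at (540,267), so I'll shift over it and then lower.

Call:
jog_arm(deltas="-0.0095 0.008 0 0 0 -0.5; -0.01 0.008 0 0 0 0; 0 0 0.01 0 0 0; 0 0 0.02 0 0 0; 0 0 0.02 0 0 0; 0 0 0.01 0 0 0; 0 0 0 0 0 0; 0 0 0 0 0 0")

```text
clock: 32.65
position: [0.5974, 0.317, 0.0951]
orientation: [-0.001, -0.298, 0.955, -0.0]
ft_force: [0.8, 0.6, -1.6]
opening: 0.0289
grasp_force: 35.0
```

Call:
jog_arm(deltas="0 0 0.01 0 0 0; 0 0 0.018 0 0 0; 0 0 0.014 0 0 0; 0 0 0.007 0 0 0; 0 0 0.003 0 0 0; 0 0 0 0 0 0; 0 0 0 0 0 0")

```text
clock: 33.23
position: [0.5984, 0.3171, 0.0448]
orientation: [0.0, -0.298, 0.955, 0.0]
ft_force: [0.5, 0.2, -1.5]
opening: 0.0292
grasp_force: 35.1
```

```bash
python3 go.py 40 597.3,317,40,124.7
```

```text
at [598.4 317.1  44.8] 124.6 open 0.0292 grip 35.1 f [ 0.5  0.2 -1.5] t 33.23 q [ 0.34  0.45  1.67  0.    1.01 -1.84]
to 597.3,317,40,124.7 rows 1
0.0010 0.0006 0.0048 0 0 -0.05
```

Call:
jog_arm(deltas="0 0 0.003 0 0 0; 0 0 0.002 0 0 0; 0 0 0.001 0 0 0; 0 0 0 0 0 0; 0 0 0 0 0 0")

```text
clock: 33.65
position: [0.598, 0.3169, 0.0383]
orientation: [0.0, -0.298, 0.955, -0.0]
ft_force: [0.5, -0.0, -2.5]
opening: 0.0288
grasp_force: 35.1
```

Call:
jog_arm(deltas="0 0 0.001 0 0 0; 0 0 0 0 0 0; 0 0 0 0 0 0")

```text
clock: 33.9
position: [0.5979, 0.3169, 0.0372]
orientation: [-0.0, -0.298, 0.955, -0.0]
ft_force: [0.2, -0.4, -1.8]
opening: 0.0291
grasp_force: 35.1
```

Call:
jog_arm(deltas="0 0 0.001 0 0 0; 0 0 0 0 0 0; 0 0 0 0 0 0")

```text
clock: 34.15
position: [0.5979, 0.3169, 0.0361]
orientation: [-0.0, -0.298, 0.955, -0.0]
ft_force: [-0.3, -0.3, -1.3]
opening: 0.0289
grasp_force: 35.1
```

Call:
jog_arm(deltas="0 0 0.001 0 0 0; 0 0 0 0 0 0; 0 0 0 0 0 0")

```text
clock: 34.4
position: [0.5982, 0.3171, 0.036]
orientation: [0.0, -0.298, 0.955, 0.0]
ft_force: [-2.2, -0.9, 1.9]
opening: 0.0289
grasp_force: 35.5
```

Contact at 36.0 mm. I'll release and rise.

Call:
jog_arm(deltas="0 0 0 0 0 0; 0 0 0 0 0 0; 0 0 0 0 0 0; 0 0 0 0 0 0; 0 0 0 0 0 0; 0 0 0 0 0 0; 0 0 0 0 0 0; 0 0 0 0 0 0", claw=1)

```text
clock: 35.07
position: [0.598, 0.3169, 0.0352]
orientation: [0.0, -0.298, 0.955, -0.0]
ft_force: [-0.3, 0.3, 0.4]
opening: 0.0855
grasp_force: 0.0
```

Call:
jog_arm(deltas="0 0 -0.006 0 0 0; 0 0 -0.015 0 0 0; 0 0 -0.03 0 0 0; 0 0 -0.03 0 0 0; 0 0 -0.03 0 0 0; 0 0 -0.03 0 0 0; 0 0 -0.02 0 0 0; 0 0 -0.003 0 0 0")

```text
clock: 35.73
position: [0.6009, 0.3181, 0.2077]
orientation: [0.006, -0.298, 0.955, 0.0]
ft_force: [0.6, 0.7, 0.2]
opening: 0.0851
grasp_force: 0.0
```

Call:
jog_arm(deltas="0 0 0 0 0 0; 0 0 0 0 0 0; 0 0 0 0 0 0; 0 0 0 0 0 0")

```text
clock: 36.07
position: [0.5968, 0.3165, 0.1965]
orientation: [-0.002, -0.298, 0.955, -0.0]
ft_force: [0.4, 0.1, -0.3]
opening: 0.0854
grasp_force: 0.0
```

```bash
python3 w.py w8; python3 held.py 45 s5
```

```text
tcp [0.5969 0.3165 0.1967] cam [0.539 0.278 0.365]
[ 336   43   79   67 4083] top 0.0876 cap [451.3 360. ] 25.1 rect [454.1 358.5] [61.8 55.4] 70.0
[  60   66   60   34 1543] top 0.0954 cap [612.6 133.8] 10.1 rect [611.4 136.1] [30.9 25. ] 22.7
[ 239  139   31   68 1995] top 0.0951 cap [596.9 317.8] 11.9 rect [596.5 317.1] [65.1 29.8] 35.0
[ 479  218   33   71 1176] top 0.076 cap [528.1 629.7] 9.0 rect [502.1 624.8] [71.9  5.7] 12.5
[489 295  23  28 214] top 0.0731 cap [565.  680.5] 3.4 rect [562.9 681.5] [ 4.5 11.4] 69.6
[299 318  46  25 530] top 0.0364 cap [725. 516.] 31.3 rect [727.4 516.2] [23.8 60.7] 10.5
scene z pct [0.0257 0.027  0.0298 0.0696 0.2957] 733
```

View pics/w8.png

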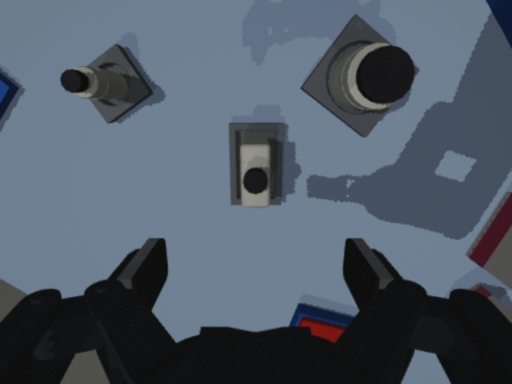

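View pics/s5.png

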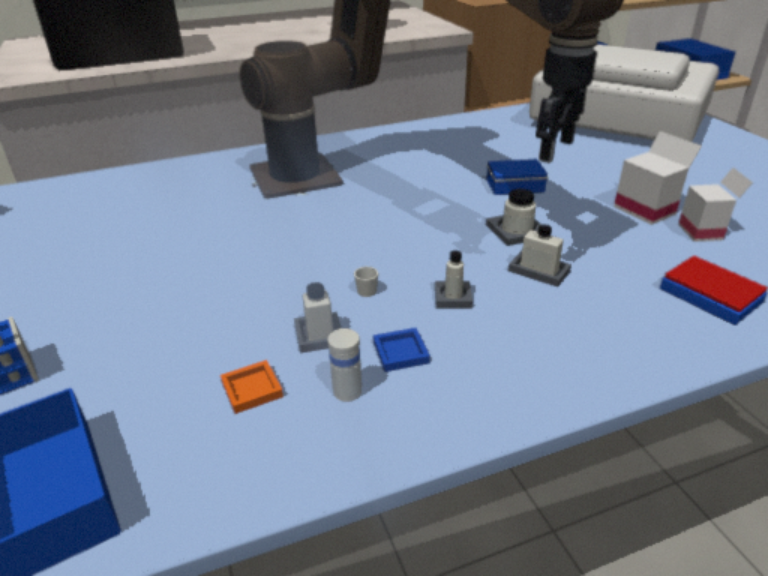

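The wrist view shows the flat bottle upright and aligned in its seat at (257,175), with its top up 4 mm; the slim bottle at (100,85) and jar at (370,77) are also seated. The scene view shows all four seated at (519,213), (455,278), (318,315) and (542,254). The cup at (367,281) and canister at (345,365) haven't moved, so I'm handing in.

```bash
python3 -c "
from workcell import env
print(env.hand_in())"
```

```text
the job is handed in; nothing more can be done
None
```

All four bottles are standing upright on the recess floors of their matching grey seats, the sample cup and canister were left where they stood, and the job is handed in at about 36 s on the robot's clock; the hand-in returned no verdict.

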